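# Cull the rocking glass base

## Robot

A 6-joint arm with a two-finger parallel gripper is mounted at the origin on the work surface. World frame = base frame: x ahead of the robot, y to its left, z up, the work surface at z = 0. Lengths are in m, angles in degrees, forces in N, time in s.
With the tool pointing down it reaches from about 0.325 to 0.85 m from the base axis. Payload 15.5 kg.
Tool frame: the origin (TCP) lies midway between the tips of the shut fingers; the grasp point (between the pads) lies 19 mm behind it; y points along the fingers, x is the direction in which the jaws open and shut, and the axes are right-handed (so a half turn about y gives the same grasp; the last joint's range is limited). The gripper opens to 91 mm and grips with 3 to 60 N. Pads are 32 mm wide; open, the fingers measure 118 mm over their backs; the gripper's body (76 mm by 178 mm) begins 60 mm behind the grasp point.
Start: joints at [-72.565, 28.281, 77.091, -0, 74.628, -5.472], TCP at [0.243, -0.576, 0.214] pointing down, gripper open.
Joint ranges: [-166.48, 166.48], [-47.26, 123.95], [12.59, 153.08], [-70.14, 250.14], [6.76, 159.57], [-176.63, 176.63]. Speed limits (degrees/s): [108.29, 108.29, 147.25, 172.46, 172.46, 172.46].

## Interface

Orientations are given as a 3x3 rotation matrix whose columns are the frame's x, y, z axes.
In Python, from bench import ctrl gives the robot as it stands. The module is installed in compiled form; this text tells all that it offers. Calls block until the motion is done:
- ctrl.goto(position, orientation): joint-space move of the TCP to a pose.
- ctrl.move_l(position, vel=0.15, ori=None, contact_N=None): straight line of the TCP; ori=None keeps the orientation; vel is the mean speed in m/s. With contact_N (N) it stops when the force on the tool has changed by that much, and returns True; else False.
- ctrl.movej(angles): joint-space move.
- ctrl.command_gripper(opening): opening from 0.0 (shut) to 1.0 (fully open); the grip force is fixed at half the most; returns when the fingers have stopped.
- ctrl.sleep(seconds).
- ctrl.ik(position, orientation): joint angles nearest the present ones, or None.
- ctrl.read_camera(name): name is "scene" or "top"; returns the picture (420x560x3 uint8, blue, green, red); there is no depth.
- ctrl.camera_params(name): a dict with "fx", "fy", "cx", "cy" (pixels), "pose" (4x4, takes a point from camera to world coordinates). Camera axes: x right, y up, looking along -z (the intrinsics and any distortion apply to the point x, -y, -z); pixel columns grow to the right and rows downward; lengths in m; the calibration is good to about 2 mm. A picture is of the moment at which its call begins. camera_params takes no time and is no camera call.
A pose or a line that the arm cannot do raises ctrl.MotionError and nothing moves.
- ctrl.sign_off(): hands the job in, once; it reports no verdict.
Readings, each from a call of its own:
- ctrl.current_t(): time.
- ctrl.current_q(): joint angles.
- ctrl.current_dq(): joint speeds.
- ctrl.current_effort(): joint torques, N m.
- ctrl.current_tool_pos(): TCP position.
- ctrl.current_eef_rot(): TCP orientation.
- ctrl.current_contact_force(): force on the tool from outside, world axes, zero at the start.
- ctrl.current_wrist_torque(): the same for the moment, N m.
- ctrl.current_grip_width(): opening from 0.0 (shut) to 1.0 (fully open).
Only numpy, scipy, OpenCV 4.12 (cv2) and the standard library are available. Lean on these libraries where they do the work, as an engineer would, in place of code of your own. Each camera call takes 0.05 s, during which the arm holds its last target.

## Task

Lay the two teal glass figurine bases from the sloping rack on the stone slab, feet down, side by side to the robot's left and right, and let go of both. Then, with the fingertips, press down gently on the four corners of each in turn, clockwise seen from above and starting at the red-dotted corner, first all of the left-hand base, then all of the right-hand one, to find which of the two rocks. Set the one that rocks down gently, on its feet, in the blue scrap crate (nothing is to be dropped), leave the steady one standing on the slab, and do not disturb the glassware, jar and pot around.

Things in the scene. Friction and masses are not known exactly. Their poses are not given: they have to be found in the camera images.
- rack: Fixed wooden rack, 150 x 176 mm, 100 mm high, its board sloped 30 degrees. Origin on the table under its centre; own x level and up-slope (roughly away from the robot), z up. The bases lie side by side, centres 96 mm apart, long side up the slope, plates held 9 mm off the board by two cork ridges (room for fingertips beside the long edges), lower ends at a lip 20 mm high
- slab: Fixed flat stone slab, 170 (own x) x 210 (own y) x 30 mm. Origin at the centre of its underside on the table; top face 30 mm above it
- crate: Fixed blue open scrap crate, 200 (own x) x 170 (own y) x 45 mm high, walls 6 mm; inner floor 6 mm above the table. Origin on the table under its centre
- base_1: Teal glass base: plate 120 (own x) x 60 (y) x 10 mm on four 6 mm feet, 16 mm in all, about 180 g. Origin under the middle, at sole level; z out of the top. Red dot at corner +x, +y. Both look alike; one of the two is warped: two opposite feet 3 mm short, so on a flat it leans 4 degrees and tips when a high corner is pressed. The sound one stays level. The rack does not show it (feet hang free)
- base_1_c0 (a point): Corner of base_1 at the red dot (+x, +y): point on the top face, 50 mm along and 22 mm across from the middle, 10 and 8 mm in from the edges, above the foot
- base_1_c1 (a point): Corner of base_1 next clockwise seen from above (+x, -y): point on the top face, 50 mm along and 22 mm across from the middle, 10 and 8 mm in from the edges, above the foot
- base_1_c2 (a point): Corner of base_1 opposite the red dot (-x, -y): point on the top face, 50 mm along and 22 mm across from the middle, 10 and 8 mm in from the edges, above the foot
- base_1_c3 (a point): Corner of base_1 last, at (-x, +y): point on the top face, 50 mm along and 22 mm across from the middle, 10 and 8 mm in from the edges, above the foot
- base_2: Teal glass base: plate 120 (own x) x 60 (y) x 10 mm on four 6 mm feet, 16 mm in all, about 180 g. Origin under the middle, at sole level; z out of the top. Red dot at corner +x, +y. Both look alike; one of the two is warped: two opposite feet 3 mm short, so on a flat it leans 4 degrees and tips when a high corner is pressed. The sound one stays level. The rack does not show it (feet hang free)
- base_2_c0 (a point): Corner of base_2 at the red dot (+x, +y): point on the top face, 50 mm along and 22 mm across from the middle, 10 and 8 mm in from the edges, above the foot
- base_2_c1 (a point): Corner of base_2 next clockwise seen from above (+x, -y): point on the top face, 50 mm along and 22 mm across from the middle, 10 and 8 mm in from the edges, above the foot
- base_2_c2 (a point): Corner of base_2 opposite the red dot (-x, -y): point on the top face, 50 mm along and 22 mm across from the middle, 10 and 8 mm in from the edges, above the foot
- base_2_c3 (a point): Corner of base_2 last, at (-x, +y): point on the top face, 50 mm along and 22 mm across from the middle, 10 and 8 mm in from the edges, above the foot
- swan: Bystander: glass swan figurine, 68 mm foot, 117 mm high, loose; origin under its centre
- vase: Bystander: amber glass bud vase, 60 mm wide, 125 mm high, loose; origin under its centre
- pot: Bystander: white enamel pot, 110 mm wide, 70 mm high, loose; origin under its centre
- jar: Bystander: amber jar with a steel cap, 54 mm wide, 60 mm high, loose, between robot and slab; origin under its centre
Things that resemble listed ones, but are neither listed nor needed, are in the scene too. Leave any black look-alike of the base_1 alone. What is shaped like the base_2 but pink is not meant.

How it is judged:
By the outcome, as a careful person would: the job done as asked, in the order asked, and still so for the second after the job is handed in, with the robot touching nothing.
It also fails if it takes over 72 s, if anything falls off the work surface, if the arm or the gripper's body presses on something with over 40 N, if the wrist force passes 120 N, or if a joint passes its speed limit or range.

## Working session

There is one attempt and no reset: what is moved stays moved. The work goes in short steps, each a Python script; the robot and the scene stay as the last script left them, time stands still between calls to the robot, and variables do not carry over. Pictures are saved under pics/ and viewed, and the job is handed in when it is done.

```bash
ls; mkdir -p pics; python3 - <<'E'
from bench import ctrl
import cv2,numpy as np
for n in("scene","top"):
    im=ctrl.read_camera(n); cv2.imwrite(f"pics/{n}0.png",im)
    p=ctrl.camera_params(n); print(n,{k:(np.round(v,4).tolist() if k=="pose" else v) for k,v in p.items()})
print(ctrl.current_t(),ctrl.current_eef_rot().round(3) if hasattr(ctrl.current_eef_rot(),'round') else ctrl.current_eef_rot())
E
```

```text
pics
scene {'fx': 511.88112903405187, 'fy': 511.88112903405187, 'cx': 280.18553645244975, 'cy': 221.403217159077, 'pose': [[-0.5846, -0.4607, 0.6678, 1.5672], [0.8111, -0.3139, 0.4936, 0.6809], [-0.0178, 0.8302, 0.5572, 0.9474], [0.0, 0.0, 0.0, 1.0]]}
top {'fx': 382.80521799246895, 'fy': 382.80521799246895, 'cx': 278.02662646427405, 'cy': 201.67530495906524, 'pose': [[0.0036, 0.9968, -0.0794, 0.483], [-0.9999, 0.0047, 0.0136, -0.0593], [0.0139, 0.0794, 0.9967, 0.9772], [0.0, 0.0, 0.0, 1.0]]}
0.1 [[ 0.389 -0.     0.921]
 [-0.921  0.001  0.389]
 [-0.001 -1.     0.   ]]
```

View pics/scene0.png

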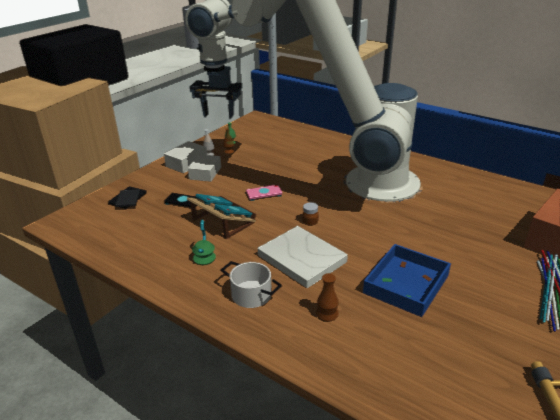

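View pics/top0.png

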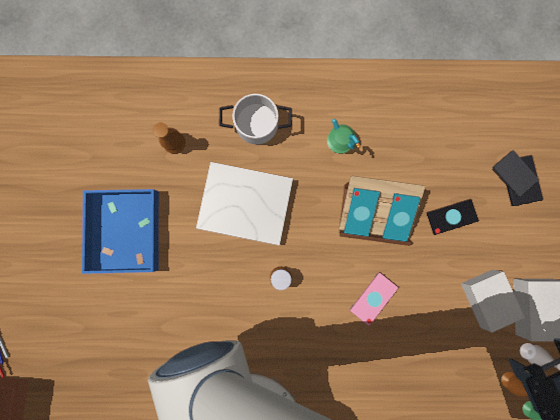

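The top view shows the two teal bases on the rack at about (362,212) and (402,218). The black look-alike is at (453,217) and the pink one at (374,298), and neither of those is meant. I'll enlarge to confirm.

```bash
python3 - <<'E'
import cv2
im=cv2.imread("pics/top0.png")
cv2.imwrite("pics/c_rack.png",cv2.resize(im[165:255,330:440],None,fx=6.5,fy=6.5,interpolation=cv2.INTER_CUBIC))
cv2.imwrite("pics/c_slab.png",cv2.resize(im[90:300,70:310],None,fx=2.8,fy=2.8,interpolation=cv2.INTER_CUBIC))
im=cv2.imread("pics/scene0.png")
cv2.imwrite("pics/c_rs.png",cv2.resize(im[170:310,155:355],None,fx=4,fy=4,interpolation=cv2.INTER_CUBIC))
E
```

```text
(no output)
```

View pics/c_rack.png

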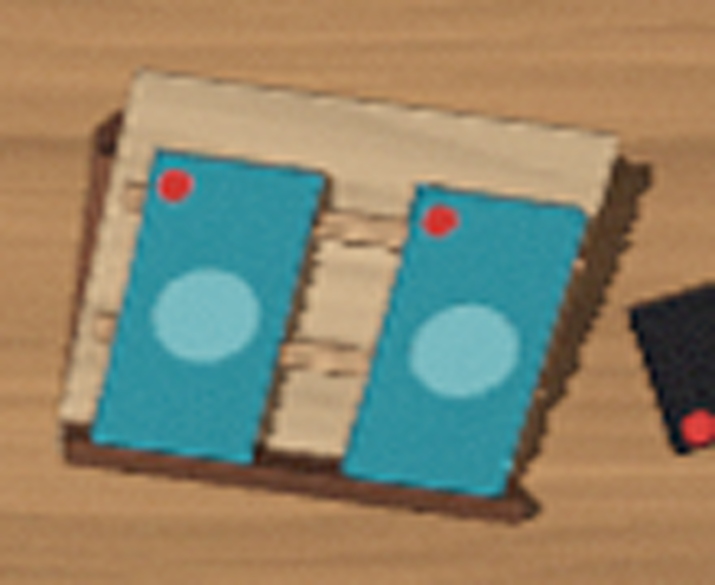

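View pics/c_slab.png

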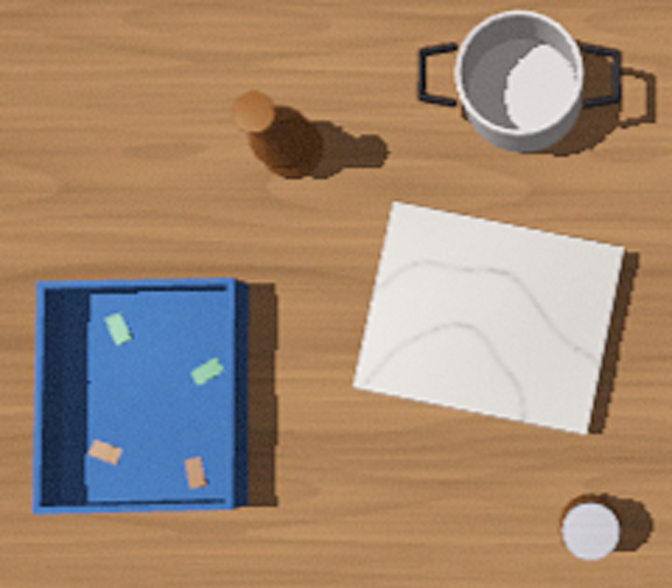

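View pics/c_rs.png

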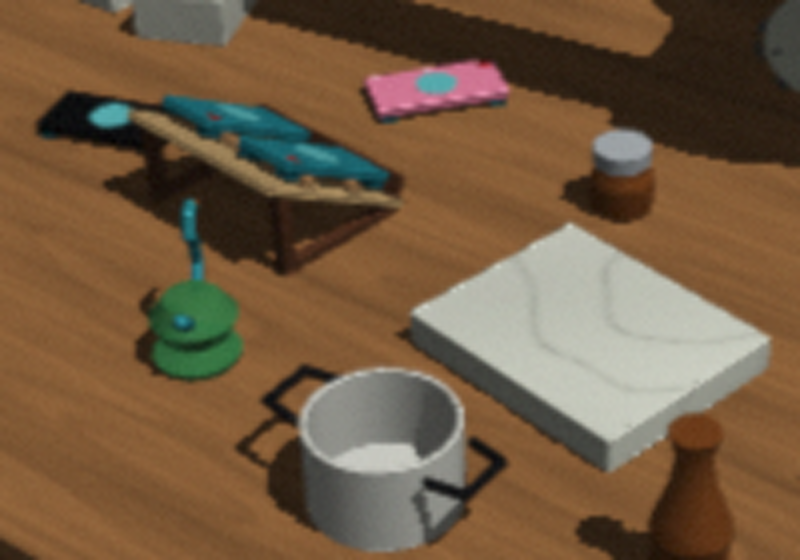

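```bash
python3 - <<'E'
import cv2
im=cv2.imread("pics/scene0.png")
cv2.imwrite("pics/c_rs2.png",cv2.resize(im[180:240,180:265],None,fx=9,fy=9,interpolation=cv2.INTER_CUBIC))
cv2.imwrite("pics/c_cr.png",cv2.resize(im[195:325,250:460],None,fx=3.8,fy=3.8,interpolation=cv2.INTER_CUBIC))
E
```

```text
(no output)
```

View pics/c_rs2.png

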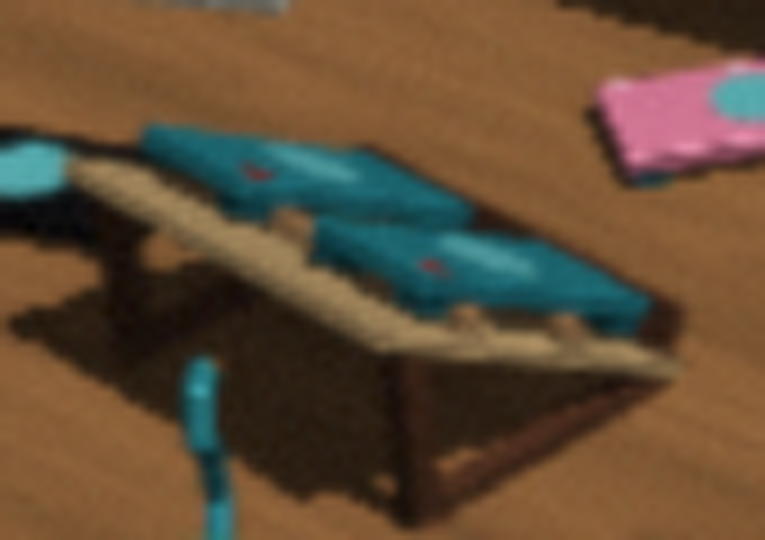

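View pics/c_cr.png

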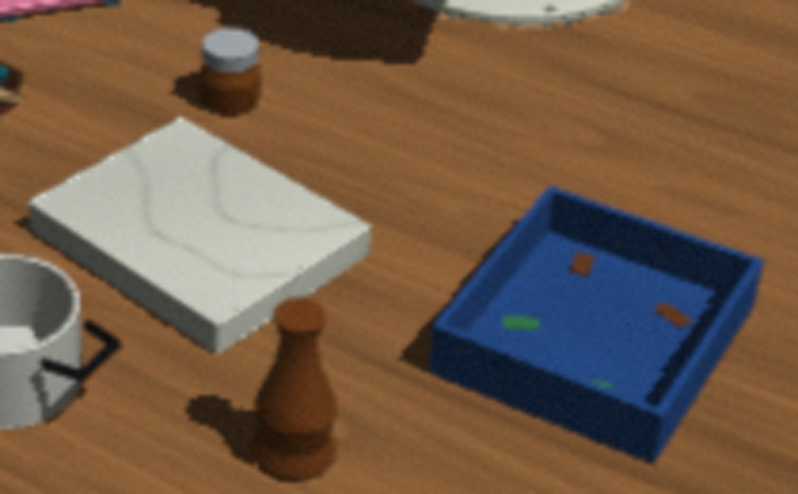

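```bash
cat > fit.py <<'E'
import numpy as np,cv2
from bench import ctrl
from scipy.optimize import least_squares
P={n:ctrl.camera_params(n) for n in("scene","top")}
def proj(n,X):
    p=P[n];T=np.linalg.inv(np.array(p["pose"]));c=np.asarray(X)@T[:3,:3].T+T[:3,3]
    return np.c_[p["fx"]*c[:,0]/-c[:,2]+p["cx"], p["fy"]*-c[:,1]/-c[:,2]+p["cy"]]
def crop(pts,s,o): return (np.array(pts,float)+.5)/s-.5+np.array(o)
def ray(n,uv,z):
    p=P[n];T=np.array(p["pose"]);d=T[:3,:3]@np.array([(uv[0]-p["cx"])/p["fx"],-(uv[1]-p["cy"])/p["fy"],-1]);o=T[:3,3]
    return o+d*(z-o[2])/d[2]
def Rz(a): c,s=np.cos(a),np.sin(a); return np.array([[c,-s,0],[s,c,0],[0,0,1.]])
def Ry(a): c,s=np.cos(a),np.sin(a); return np.array([[c,0,s],[0,1,0],[-s,0,c]])
def fit(obj,obs,pitch=0,z=None,x0=(0.5,0,0.0,0)):
    # params x,y,yaw,(z)
    def pts(v): 
        return obj@(Rz(v[2])@Ry(pitch)).T+np.array([v[0],v[1],z if z is not None else v[3]])
    def res(v): return np.concatenate([(proj(n,pts(v))-o).ravel() for n,o in obs.items()])
    r=least_squares(res,x0 if z is None else x0[:3]);return r.x,r.fun.reshape(-1,2)
def rect(a,b,z): # order: (+x,+y),(+x,-y),(-x,-y),(-x,+y)
    return np.array([[a,b,z],[a,-b,z],[-a,-b,z],[-a,b,z]])
E
cat > f1.py <<'E'
from fit import *
B=rect(.06,.03,.016)
L={"top":crop([(157,150),(327,175),(252,462),(95,440)],6.5,(330,165)),"scene":crop([(415,290),(320,222),(545,238),(650,297)],9,(180,180))}
R={"top":crop([(417,185),(585,210),(503,495),(343,473)],6.5,(330,165)),"scene":crop([(235,190),(150,125),(370,150),(475,208)],9,(180,180))}
np.set_printoptions(precision=4,suppress=True)
for nm,o in(("L",L),("R",R)):
    for sel in (o,{"top":o["top"]}):
        v,f=fit(B,sel,pitch=-np.pi/6,x0=(.5,-.25,0,.06));print(nm,v[:2],np.degrees(v[2]),v[3],"\n",f.round(1).tolist())
S={"top":crop([(393,202),(625,247),(588,434),(354,387)],2.8,(70,90)),"scene":crop([(217,330),(30,203),(182,118),(372,228)],3.8,(250,195))}
C={"top":crop([(37,283),(237,279),(234,508),(34,512)],2.8,(70,90)),"scene":crop([(655,443),(433,332),(555,187),(765,262)],3.8,(250,195))}
for nm,o,b in(("slab",S,rect(.085,.105,.03)),("crate",C,rect(.1,.085,.045))):
    for sel in (o,{"top":o["top"]}):
        v,f=fit(b,sel,z=0);print(nm,v[:2],np.degrees(v[2]),f.round(1).tolist())
for nm,uv,z in (("jarcap",(281.5,279.5),.06),("pot",(256,117),.07),("swan",(343,140),.03),("vase foot",(175,141),.02),("pink",(374,298),.016),("black",(453,217),.016)): print(nm,ray("top",uv,z)[:2])
E
python3 f1.py
```

```text
L [ 0.539  -0.2731] -7.641756384193045 0.0479606107156859 
 [[0.5, 0.3], [-0.2, -0.0], [-0.3, -0.1], [-0.2, -0.1], [1.2, -1.1], [-0.9, -0.4], [-0.6, 0.8], [0.1, 0.7]]
L [ 0.5387 -0.2717] -7.273806517686293 0.05411361438457899 
 [[0.3, 0.2], [-0.2, -0.3], [-0.1, -0.0], [-0.1, 0.1]]
R [ 0.527  -0.3669] -7.085491945741674 0.048971897233977206 
 [[0.6, 0.3], [0.3, -0.3], [-0.5, -0.3], [-0.0, 0.0], [1.5, -0.8], [-0.9, 0.1], [-0.1, 0.7], [0.0, 0.2]]
R [ 0.5267 -0.3654] -6.558158929352958 0.05286379460478104 
 [[0.3, 0.3], [0.1, -0.4], [-0.4, -0.2], [0.0, 0.3]]
slab [0.5564 0.0112] -11.126160537235409 [[0.0, -1.0], [-0.4, -0.5], [-0.5, -0.1], [-0.6, -0.2], [0.3, -1.5], [-0.6, -0.9], [-0.2, -0.9], [0.2, -1.1]]
slab [0.5553 0.0103] -10.925703636354449 [[0.2, -0.4], [-0.1, -0.2], [-0.0, 0.2], [-0.1, 0.5]]
crate [0.4886 0.3156] 0.8921962794167172 [[0.3, -2.3], [-1.0, -1.5], [-1.0, -0.4], [-1.0, -0.9], [1.7, -6.7], [-0.3, -1.8], [-1.1, -0.5], [0.1, -0.3]]
crate [0.4855 0.3138] 1.3737320290550796 [[0.6, -0.7], [-0.6, -0.6], [0.0, 0.6], [-0.0, 0.7]]
jarcap [ 0.3714 -0.0807]
pot [ 0.7605 -0.0177]
swan [ 0.7152 -0.2355]
vase foot [0.7121 0.1889]
pink [ 0.3213 -0.3112]
black [ 0.5228 -0.5148]
```

```bash
cat > f2.py <<'E'
from fit import *
np.set_printoptions(precision=4,suppress=True)
yaw=np.radians(-7.2);R=Rz(yaw)@Ry(-np.pi/6);o=np.array([.539,-.2725,.049])
def onplane(n,uv,h):
    p=P[n];T=np.array(p["pose"]);d=T[:3,:3]@np.array([(uv[0]-p["cx"])/p["fx"],-(uv[1]-p["cy"])/p["fy"],-1]);c=T[:3,3]
    nn=R[:,2];t=((o-c)@nn+h)/(d@nn);return (R.T@(c+t*d-o))*1000
im=cv2.imread("pics/top0.png")
cv2.imwrite("pics/c_ridge.png",cv2.resize(im[185:235,335:400],None,fx=12,fy=12,interpolation=cv2.INTER_CUBIC))
for uv in [(345,212),(345,240),(320,343),(320,368),(135,185),(135,208),(105,312),(105,335),(140,70),(617,135),(62,425)]:
    print(uv,onplane("top",crop([uv],6.5,(330,165))[0],.006 if uv[0] not in(140,617,62) else -.003))
for uv in [(290,210),(465,310),(570,318),(455,325),(555,332)]: print(uv,onplane("scene",crop([uv],9,(180,180))[0],.006))
E
python3 f2.py
```

```text
(345, 212) [ 42.1315 -43.7758   6.    ]
(345, 240) [ 31.091 -46.403   6.   ]
(320, 343) [-11.8794 -47.1717   6.    ]
(320, 368) [-22.2416 -49.5923   6.    ]
(135, 185) [41.9447 33.6247  6.    ]
(135, 208) [32.8853 31.8004  6.    ]
(105, 312) [-10.6796  34.362    6.    ]
(105, 335) [-20.1957  32.4954   6.    ]
(140, 70) [83.0663 39.0071 -3.    ]
(617, 135) [  82.1111 -135.4029   -3.    ]
(62, 425) [-65.5302  39.4244  -3.    ]
(290, 210) [ 29.1144 -71.2743   6.    ]
(465, 310) [37.3072 30.9099  6.    ]
(570, 318) [-21.1293  28.381    6.    ]
(455, 325) [60.9017 49.4043  6.    ]
(555, 332) [ 6.2731 46.8333  6.    ]
```

View pics/c_ridge.png

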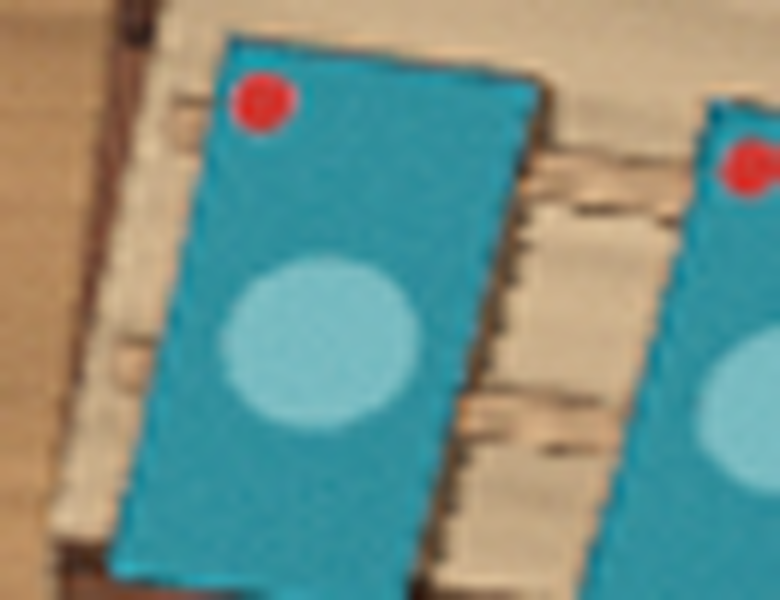

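```bash
cat > h.py <<'E'
from fit import *
np.set_printoptions(precision=4,suppress=True)
def tool(Rb): # base frame -> tool orientation (tool z = base x, tool y = -base z)
    return np.c_[-Rb[:,1],-Rb[:,2],Rb[:,0]]
Rr=Rz(np.radians(-7.2))@Ry(-np.pi/6)
RL=np.array([.539,-.2725,.049]);RRt=np.array([.5270,-.3675,.049])
SY=np.radians(-11.0);SC=np.array([.5556,.0108,.03]);Rs=Rz(SY)
SL=SC+Rs@np.array([-.003,.052,0]);SR=SC+Rs@np.array([-.003,-.052,0])
CC=np.array([.4865,.3145,.006]);CYaw=np.radians(1.2);Rc=Rz(CYaw)
GX,GZ=.0105,.003
def tcp(o,R,x=GX,y=0,z=GZ): return o+R@np.array([x,y,z])
def say(*a): print(*a,"t=%.2f"%ctrl.current_t())
def pic(n,f):
    im=ctrl.read_camera(n);cv2.imwrite("pics/"+f+".png",im);return im
E
python3 - <<'E'
from h import *
for nm,o,R in(("L",RL,Rr),("R",RRt,Rr),("SL",SL,Rs),("SR",SR,Rs),("C",CC,Rc)):
    for z in(GZ,.1):
        q=ctrl.ik(tcp(o,R,z=z),tool(R)); print(nm,z,tcp(o,R,z=z),None if q is None else np.array(q).round(1))
        q=ctrl.ik(tcp(o,R,z=z),tool(R)*[-1,1,-1]); print("   flip",None if q is None else np.array(q).round(1))
print(proj("top",np.array([tcp(RL,Rr,x=0,z=.016),tcp(RRt,Rr,x=0,z=.016)])))
E
```

```text
L 0.003 [ 0.5465 -0.2735  0.0568] [-41.7  34.3 113.   67.   17.9  -6.7]
   flip [-41.7  34.3 113.   67.   17.9 173.3]
L 0.1 [ 0.4984 -0.2674  0.1409] [-45.6  22.4 114.9  46.   25.6  12.5]
   flip [ -45.6   22.4  114.9   46.    25.6 -167.5]
R 0.003 [ 0.5345 -0.3685  0.0568] [-50.8  36.2 105.9  54.5  25.1  -1.3]
   flip None
R 0.1 [ 0.4864 -0.3624  0.1409] [-55.   25.5 107.6  42.6  33.1   8.8]
   flip [ -55.    25.5  107.6   42.6   33.1 -171.2]
SL 0.003 [0.5729 0.0604 0.033 ] [  0.1  37.6  94.1  -0.   48.3 101.1]
   flip [  0.1  37.6  94.1  -0.   48.3 -78.9]
SL 0.1 [0.5729 0.0604 0.13  ] [  0.1  29.8  89.7  -0.   60.5 101.1]
   flip [  0.1  29.8  89.7  -0.   60.5 -78.9]
SR 0.003 [ 0.553  -0.0417  0.033 ] [-10.5  36.5  97.2  -0.   46.3  90.5]
   flip [-10.5  36.5  97.2  -0.   46.3 -89.5]
SR 0.1 [ 0.553  -0.0417  0.13  ] [-10.5  28.3  92.8  -0.   58.9  90.5]
   flip [-10.5  28.3  92.8  -0.   58.9 -89.5]
C 0.003 [0.497  0.3147 0.009 ] [ 26.5  40.4  93.   -0.   46.7 115.3]
   flip [ 26.5  40.4  93.   -0.   46.7 -64.7]
C 0.1 [0.497  0.3147 0.106 ] [ 26.5  32.4  89.2  -0.   58.4 115.3]
   flip [ 26.5  32.4  89.2  -0.   58.4 -64.7]
[[361.2424 212.3792]
 [400.7874 217.546 ]]
```

```bash
cat >> h.py <<'E'
def pick(o,R,pre=.10,op=.88):
    ctrl.goto(tcp(o,R,z=pre),tool(R)); say("pre")
    c=ctrl.move_l(tcp(o,R,z=.03),vel=.2)
    c=ctrl.move_l(tcp(o,R),vel=.06,contact_N=8); say("down",c,R.T@(ctrl.current_tool_pos()-o))
E
python3 - <<'E'
from h import *
ctrl.command_gripper(.88);say("open",ctrl.current_grip_width())
pick(RL,Rr)
pic("top","t1");pic("scene","s1")
i=cv2.imread("pics/t1.png")[150:270,300:460];cv2.imwrite("pics/t1c.png",cv2.resize(i,None,fx=4.5,fy=4.5,interpolation=2))
i=cv2.imread("pics/s1.png")[140:260,160:320];cv2.imwrite("pics/s1c.png",cv2.resize(i,None,fx=4.5,fy=4.5,interpolation=2))
print(ctrl.current_contact_force())
E
```

```text
open 0.8835037865506805 t=0.49
pre t=1.98
down False [ 0.0108 -0.0001  0.0036] t=3.08
[ 0.4174 -0.7924 -0.7517]
```

View pics/t1c.png

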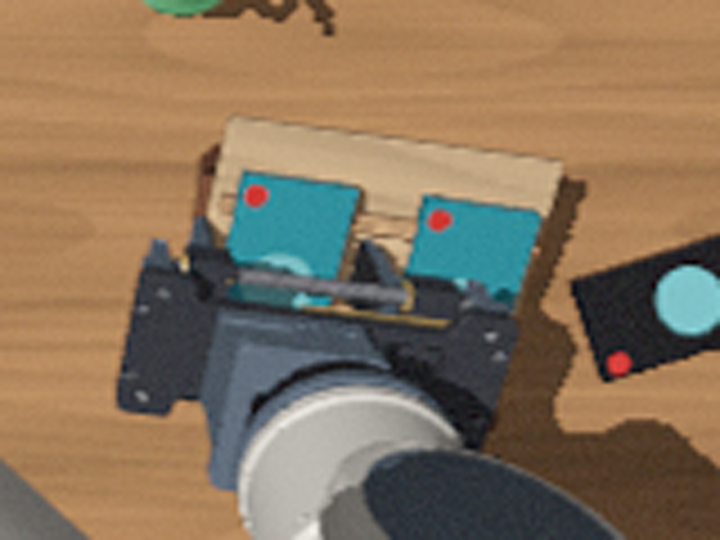

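View pics/s1c.png

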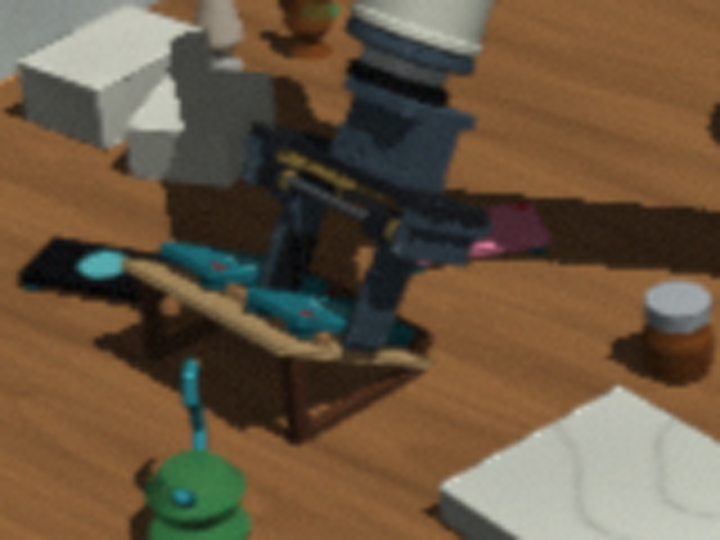

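The fingers straddle the left base between the ridges, in the top crop at about (205,240) and (375,265). Next I close, lift and place it on the slab.

```bash
cat >> h.py <<'E'
def place_above(o,R,pre=.08):
    ctrl.goto(tcp(o,R,z=pre),tool(R)); say("above")
def lower(o,R,zs=.012,zmin=-.003,N=2.0):
    ctrl.move_l(tcp(o,R,z=GZ+zs),vel=.15)
    ctrl.sleep(.15)
    c=ctrl.move_l(tcp(o,R,z=GZ+zmin),vel=.015,contact_N=N)
    say("lowered",c,(ctrl.current_tool_pos()-o)[2],ctrl.current_contact_force())
E
python3 - <<'E'
from h import *
ctrl.command_gripper(0.0);say("grip mm",ctrl.current_grip_width()*91)
ctrl.move_l(tcp(RL,Rr,z=.09),vel=.12);say("lift",ctrl.current_grip_width()*91,ctrl.current_contact_force())
place_above(SL,Rs)
pic("scene","s2")
i=cv2.imread("pics/s2.png")[120:300,200:400];cv2.imwrite("pics/s2c.png",cv2.resize(i,None,fx=3.3,fy=3.3,interpolation=2))
E
```

```text
grip mm 59.57735171407761 t=3.63
lift 59.370658588771356 [-0.1756 -0.6905 -1.6352] t=4.51
above t=5.97
```

View pics/s2c.png

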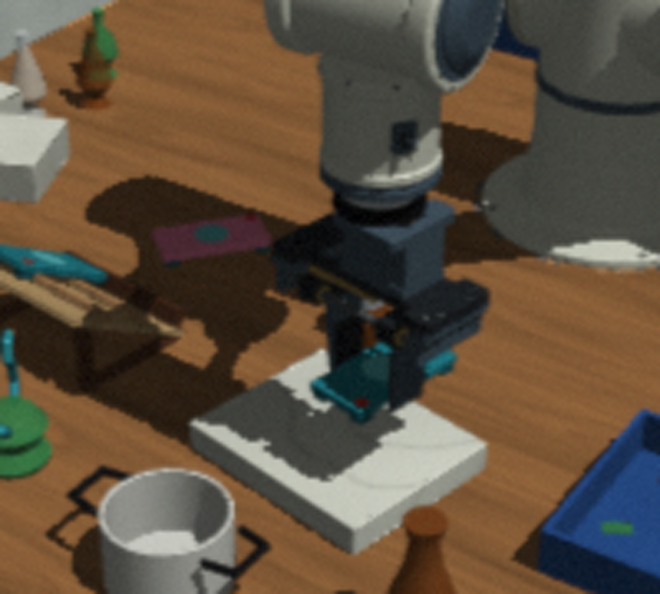

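```bash
python3 - <<'E'
from h import *
lower(SL,Rs)
pic("scene","s3")
i=cv2.imread("pics/s3.png")[190:290,250:360];cv2.imwrite("pics/s3c.png",cv2.resize(i,None,fx=6,fy=6,interpolation=2))
E
```

```text
lowered True 0.000764519379919431 [-0.5973 -0.4956  7.1218] t=7.63
```

View pics/s3c.png

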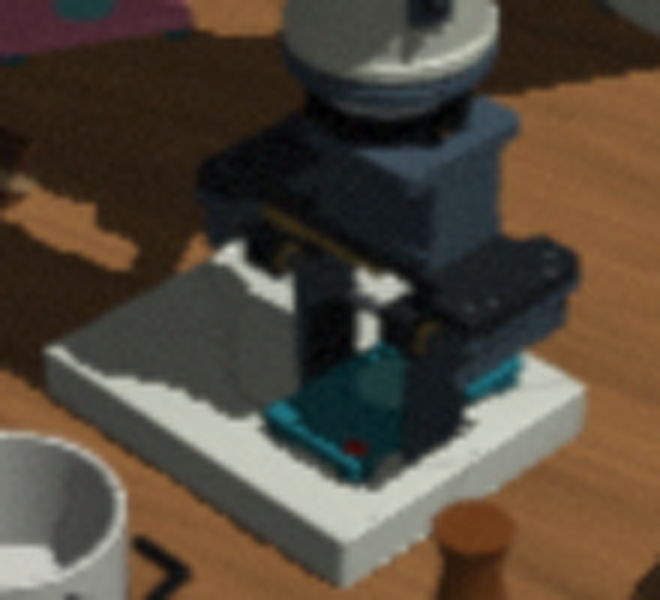

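```bash
python3 - <<'E'
from h import *
ctrl.command_gripper(.80);say("rel",ctrl.current_grip_width())
p=np.array(ctrl.current_tool_pos());p[2]+=.1;ctrl.move_l(p,vel=.2)
o=RRt+Rr@np.array([0,0,.0015])
ctrl.command_gripper(.88)
pick(o,Rr)
pic("top","t4");pic("scene","s4")
i=cv2.imread("pics/t4.png")[150:270,190:460];cv2.imwrite("pics/t4c.png",cv2.resize(i,None,fx=2.9,fy=2.9,interpolation=2))
i=cv2.imread("pics/s4.png")[180:300,170:350];cv2.imwrite("pics/s4c.png",cv2.resize(i,None,fx=4.4,fy=4.4,interpolation=2))
E
```

```text
rel 0.8040303641678046 t=8.11
pre t=10.69
down False [0.0103 0.0001 0.0029] t=11.79
```

View pics/t4c.png

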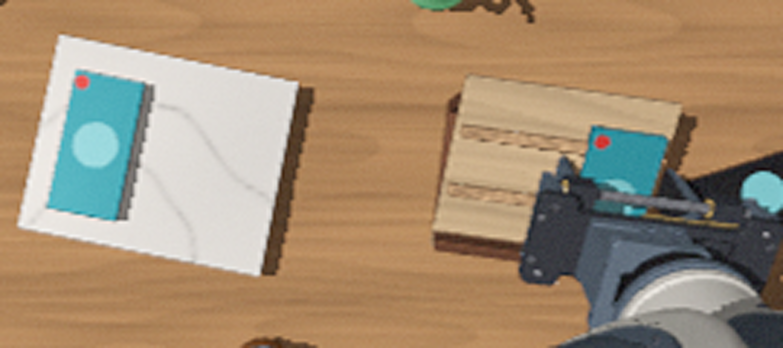

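View pics/s4c.png

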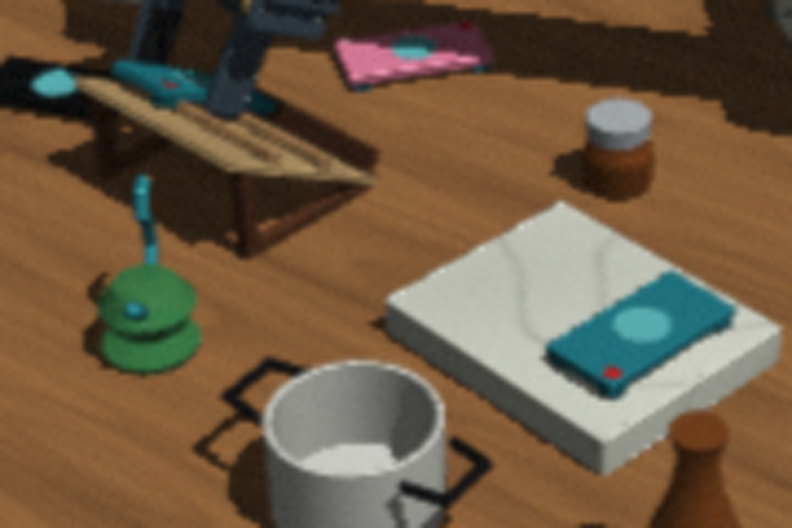

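The left base stands on the slab at (95,145) in the top crop, with its dot far-left. The fingers straddle the second base clear of the black one.

```bash
python3 - <<'E'
from h import *
o=RRt+Rr@np.array([0,0,.0015])
ctrl.command_gripper(0.0);say("grip mm",ctrl.current_grip_width()*91)
ctrl.move_l(tcp(o,Rr,z=.09),vel=.12);say("lift",ctrl.current_grip_width()*91)
place_above(SR,Rs)
lower(SR,Rs,N=1.5)
pic("scene","s5")
i=cv2.imread("pics/s5.png")[190:290,250:360];cv2.imwrite("pics/s5c.png",cv2.resize(i,None,fx=6,fy=6,interpolation=2))
E
```

```text
grip mm 59.758229030589625 t=12.34
lift 59.62580130523232 t=13.22
above t=14.57
lowered True 0.0020431499644528867 [0.5679 0.0268 6.5865] t=16.10
```

View pics/s5c.png

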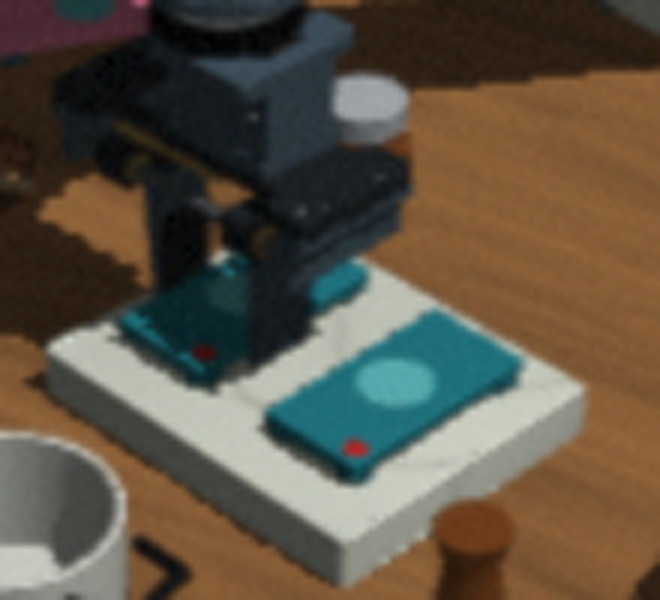

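```bash
cat > f3.py <<'E'
from h import *
im=cv2.imread("pics/t4.png")
cv2.imwrite("pics/t4d.png",cv2.resize(im[155:240,190:260],None,fx=7,fy=7,interpolation=cv2.INTER_CUBIC))
v,f=fit(rect(.06,.03,.016),{"top":crop([(77,70),(147,82),(119,220),(48,208)],2.9,(190,150))},z=.03,x0=(.56,.06,-.2));print(v[:2],np.degrees(v[2]),f.round(1).tolist());print(SL)
E
python3 f3.py
```

```text
[0.5618 0.0611] -10.496695331376857 [[-0.0, -0.5], [-0.1, -0.1], [-0.0, 0.5], [0.1, 0.1]]
[0.5626 0.0624 0.03  ]
```

View pics/t4d.png

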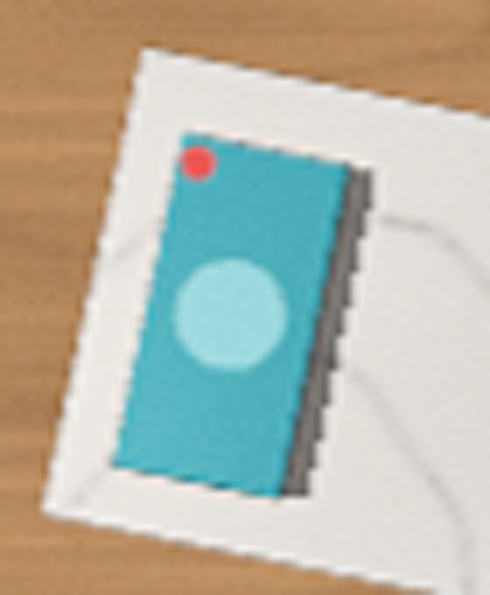

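```bash
cat >> h.py <<'E'
def corners(o,R): return [o+R@np.array([sx*.05,sy*.022,.016]) for sx,sy in((1,1),(1,-1),(-1,-1),(-1,1))]
def press(o,R,tag):
    T=tool(R);out=[]
    for k,c in enumerate(corners(o,R)):
        h=c.copy();h[2]=.063;
        if k==0: h[2]=.09;ctrl.goto(h,T)
        else: ctrl.move_l(h,vel=.15)
        h[2]=.0545;ctrl.move_l(h,vel=.12); ctrl.sleep(.1)
        pic("scene",f"{tag}{k}a")
        h[2]=.0385;r=ctrl.move_l(h,vel=.015,contact_N=2.5)
        ctrl.sleep(.2);pic("scene",f"{tag}{k}b")
        p=np.array(ctrl.current_tool_pos());say(k,r,"z",p[2],"xyerr",(p-c)[:2],"F",ctrl.current_contact_force())
        h=p.copy();h[2]=.063;ctrl.move_l(h,vel=.1)
E
python3 - <<'E'
from h import *
ctrl.command_gripper(.80);say("rel")
p=np.array(ctrl.current_tool_pos());p[2]+=.09;ctrl.move_l(p,vel=.2)
ctrl.command_gripper(0.0);say("shut",ctrl.current_grip_width())
pic("scene","s6")
E
```

```text
rel t=16.57
shut 0.002924967598425214 t=18.32
```

The camera fit of the left base agrees with the plan to about 1 mm: (0.5618,0.0611) against (0.5626,0.0624), with the red dot far-left at (198,163) in the crop. I press the left base now.

```bash
python3 - <<'E'
from h import *
press(SL,Rs,"L")
E
python3 - <<'E'
import cv2,numpy as np
f=lambda n:cv2.resize(cv2.imread(f"pics/{n}.png")[205:285,255:355],(200,160),interpolation=2)
cv2.imwrite("pics/Lm.png",np.vstack([np.hstack([f(f"L{k}{s}") for k in range(4)]) for s in "ab"]))
E
```

```text
0 True z 0.04625545281376761 xyerr [-0.  0.] F [-1.5743  0.1629  8.9037] t=20.46
1 True z 0.04625709248185347 xyerr [ 0. -0.] F [0.041  0.5304 9.392 ] t=22.52
2 True z 0.04623835452136626 xyerr [-0. -0.] F [-0.9151 -1.0044  9.2333] t=24.95
3 True z 0.04625817223384597 xyerr [0. 0.] F [ 0.2409 -0.074   9.3209] t=27.00
```

View pics/Lm.png

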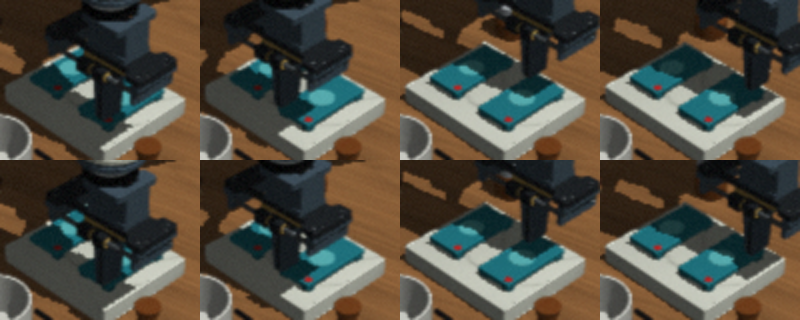

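The left base stops at 46.25 mm on all four corners, so it's steady. Now the right one.

```bash
sed -i 's/vel=.015,contact_N=2.5/vel=.012,contact_N=2.2/' h.py; python3 - <<'E'
from h import *
p=np.array(ctrl.current_tool_pos());p[2]=.085;ctrl.move_l(p,vel=.15)
press(SR,Rs,"R")
p=np.array(ctrl.current_tool_pos());p[2]=.12;ctrl.move_l(p,vel=.2)
E
python3 - <<'E'
import cv2,numpy as np
f=lambda n:cv2.resize(cv2.imread(f"pics/{n}.png")[205:285,255:355],(200,160),interpolation=2)
cv2.imwrite("pics/Rm.png",np.vstack([np.hstack([f(f"R{k}{s}") for k in range(4)]) for s in "ab"]))
E
```

```text
0 True z 0.046268324287237775 xyerr [0. 0.] F [-1.7856 -0.0925  8.777 ] t=29.88
1 True z 0.04424943466780999 xyerr [ 0.0001 -0.0002] F [ 0.6684 -0.8491  5.3957] t=32.15
2 True z 0.04623315174062508 xyerr [ 0. -0.] F [-0.3848  0.0974  9.0405] t=34.73
3 True z 0.04425435602493031 xyerr [-0.      0.0001] F [-0.4463  0.6396  7.6022] t=37.00
```

View pics/Rm.png

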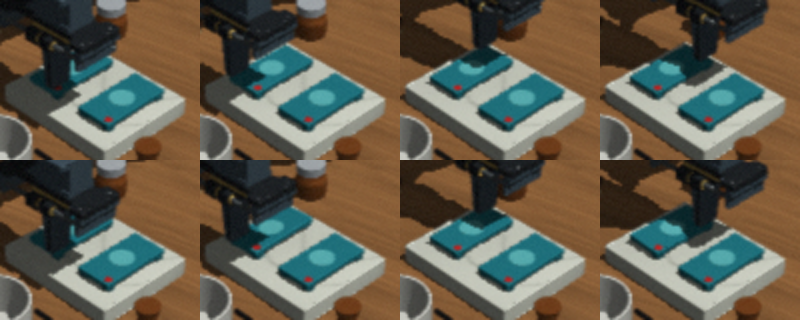

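```bash
cat > f4.py <<'E'
from h import *
for uv in [(118,328),(206,370),(106,452),(194,472)]: print("scrap",Rc.T@(ray("top",crop([uv],2.8,(70,90))[0],.007)-CC)*1000)
for uv in [(521,323),(583,264),(673,314),(603,384)]: print("scrap s",Rc.T@(ray("scene",crop([uv],3.8,(250,195))[0],.007)-CC)*1000)
im=cv2.imread("pics/R3a.png");hsv=cv2.cvtColor(im,cv2.COLOR_BGR2HSV)
m=((hsv[...,0]<8)|(hsv[...,0]>172))&(hsv[...,1]>150)&(hsv[...,2]>90);m[:205]=0;m[290:]=0;m[:,:255]=0;m[:,350:]=0
n,l,s,c=cv2.connectedComponentsWithStats(m.astype(np.uint8));print(c[1:],s[1:,4])
print(proj("scene",np.array([corners(SL,Rs)[0],corners(SR,Rs)[0]])))
cv2.imwrite("pics/R3ad.png",cv2.resize(im[205:285,255:355],None,fx=7,fy=7,interpolation=2))
E
python3 f4.py
```

```text
scrap [59.5007 31.2868  1.    ]
scrap [ 20.315  -48.0646   1.    ]
scrap [-51.3783  40.0677   1.    ]
scrap [-70.5324 -38.3507   1.    ]
scrap s [ 22.0346 -48.8572   1.    ]
scrap s [-67.6721 -38.8103   1.    ]
scrap s [-48.9608  40.2942   1.    ]
scrap s [51.1132 27.5468  1.    ]
[[283.5 248.5]
 [308.8 264.4]] [4 5]
[[308.8352 264.0396]
 [283.3304 248.1809]]
```

View pics/R3ad.png

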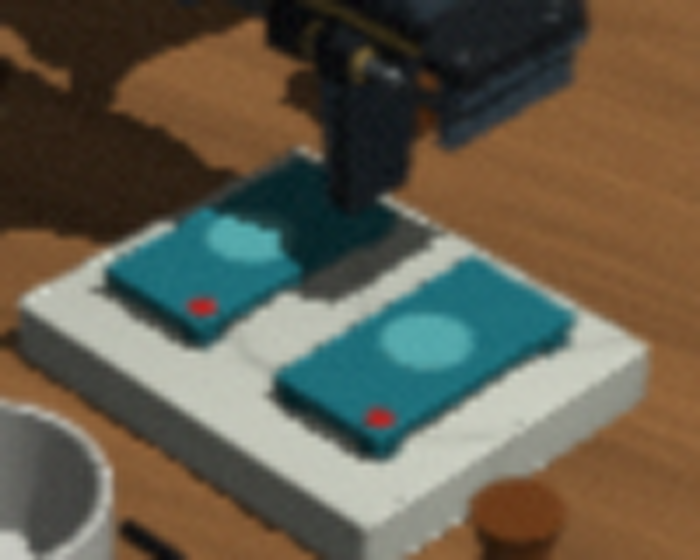

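The right base rocks: corners c1 and c3 tipped and stopped about 2 mm lower. Red-dot pixels match the planned poses to under 0.5 px, so I regrip it at its middle.

```bash
python3 - <<'E'
from h import *
import h
h.GX=0.0
ctrl.command_gripper(.88);say("open")
T=tool(Rs)
ctrl.goto(tcp(SR,Rs,x=0,z=.08),T)
c=ctrl.move_l(tcp(SR,Rs,x=0,z=.025),vel=.15)
c=ctrl.move_l(tcp(SR,Rs,x=0,z=.003),vel=.06,contact_N=8);say("down",c)
ctrl.command_gripper(0.0);say("grip mm",ctrl.current_grip_width()*91)
ctrl.move_l(tcp(SR,Rs,x=0,z=.11),vel=.12);say("lift",ctrl.current_grip_width()*91)
o=CC+Rc@np.array([-.010,-.001,0])
ctrl.goto(tcp(o,Rc,x=0,z=.11),tool(Rc));say("above crate")
pic("scene","s8");pic("top","t8")
a=cv2.imread("pics/s8.png")[150:330,240:460];cv2.imwrite("pics/s8c.png",cv2.resize(a,None,fx=3.5,fy=3.5,interpolation=2))
E
```

```text
open t=39.03
down False t=40.40
grip mm 59.63600050243465 t=40.85
lift 59.712214053905726 t=41.89
above crate t=43.24
```

View pics/s8c.png

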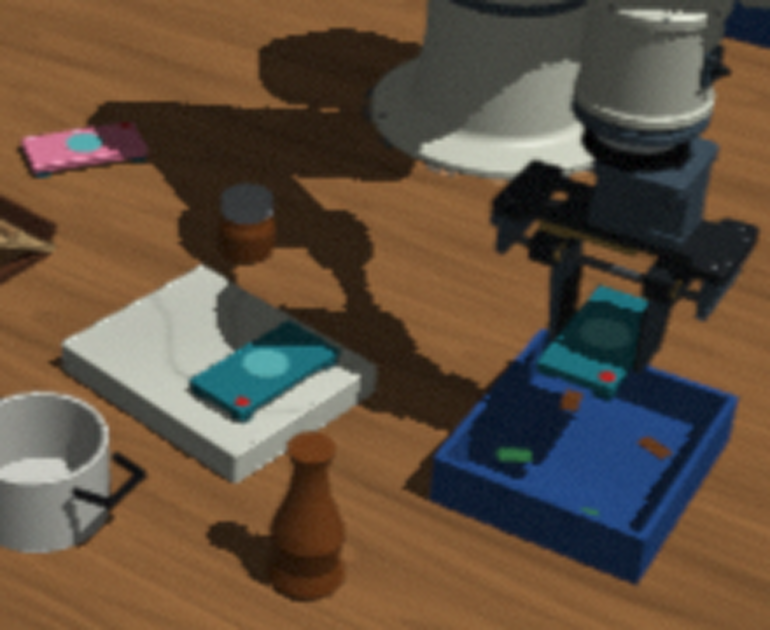

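```bash
python3 - <<'E'
from h import *
import h
h.GX=0.0
o=CC+Rc@np.array([-.010,-.001,0])
ctrl.move_l(tcp(o,Rc,x=0,z=.014),vel=.12);ctrl.sleep(.15)
c=ctrl.move_l(tcp(o,Rc,x=0,z=-.002),vel=.01,contact_N=1.5)
say("lowered",c,(ctrl.current_tool_pos()-o)[2],ctrl.current_contact_force())
pic("scene","s9")
a=cv2.imread("pics/s9.png")[190:320,350:460];cv2.imwrite("pics/s9c.png",cv2.resize(a,None,fx=4.5,fy=4.5,interpolation=2))
E
```

```text
lowered True 0.0031874603687962726 [-0.1826 -0.499   6.5281] t=45.48
```

View pics/s9c.png

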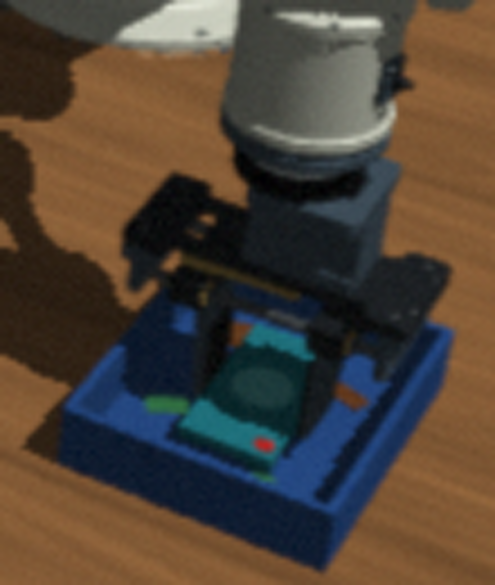

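Feet contact came at the expected height, with the floor at about 6 mm. I release, back off and check.

```bash
python3 - <<'E'
from h import *
ctrl.command_gripper(.80);say("rel")
p=np.array(ctrl.current_tool_pos());p[2]+=.13;ctrl.move_l(p,vel=.15)
q=np.array(ctrl.current_q());q[0]+=35;ctrl.movej(q);say("away")
pic("scene","s10");pic("top","t10")
a=cv2.imread("pics/s10.png")[190:320,240:460];cv2.imwrite("pics/s10c.png",cv2.resize(a,None,fx=3.5,fy=3.5,interpolation=2))
E
```

```text
rel t=45.96
away t=48.27
```

View pics/s10c.png

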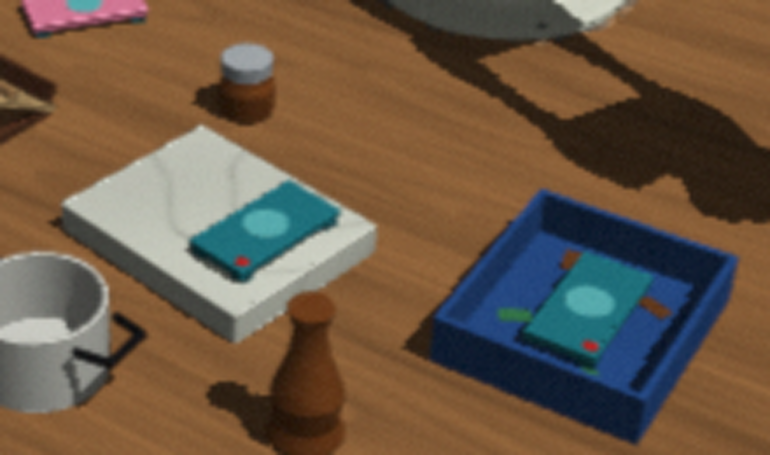

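View pics/t10.png

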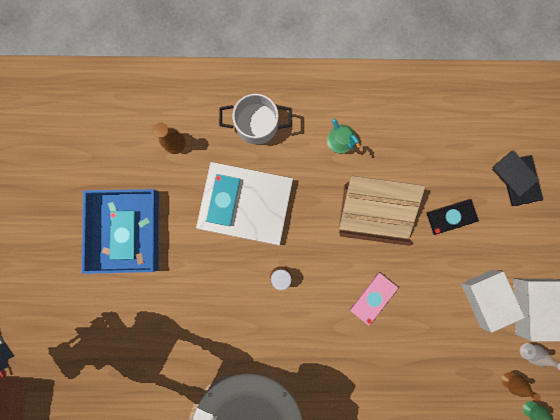

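The rocking base lies in the crate at (122,235) and the steady one is on the slab at (223,200). The bystanders and look-alikes are where they were at the start.

```bash
python3 -c "
from bench import ctrl
ctrl.sign_off();print(ctrl.current_t())"
```

```text
the job is handed in; nothing more can be done
the job is handed in; nothing more can be done
```

The job is done and handed in at about 48 s, inside the 72 s limit: the rocking base is in the blue crate and the steady one is on the slab.

- **Placing:** I laid both bases on the slab feet down, left and right, and released them. Each was lowered until its feet touched, with about 7 N at touchdown.
- **Pressing:** I pressed the corners of the left base and then the right one, clockwise from the red dot. The held force was 5 to 9 N, above my 2.2 to 2.5 N stop thresholds.
- **Left base:** all four corners stopped at 46.2–46.3 mm, so it is steady.
- **Right base:** the corners stopped at 46.3, 44.2, 46.2 and 44.3 mm. Two opposite corners gave way, so this is the one that rocks.
- **Scrap crate:** I set the rocking base down in the crate until its feet touched, then released it.

In the last pictures the steady base stands on the slab, the other lies feet down in the crate, and nothing else looks moved. I judged the surroundings by eye. No check failed. The fingertips ended up about 2 mm closer to the slab than planned when setting down the first base, so I gripped the second 1.5 mm higher.

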